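# Clamp the frame corner and hold it true with a square

### The job

Swing the hold-down clamp on the glue-up jig (the grey board with two wooden rails) fully down onto the rail. Then take the metal assembly square by its wooden grip, lay it flat inside the corner of the two rails and press it in until one leg is flush along the fixed rail and the other leg has pushed the pivoting rail square and lies flush along it. Finish still gripping the square and pressing it firmly against both rails, and leave the mouse, glue bottle, headset and screwdriver where they are.

Things in the scene. Friction and masses are not known exactly. Their poses are not given: they have to be found in the camera images.
- jig: Fixed grey laminate board 340 x 380 x 12 mm carrying two wooden rails and a clamp. Origin: centre of its underside, on the desk; z up. Work is laid on its top, 12 mm above the desk. Its x axis points away from the robot (yaw within about 0.25 rad), y to the left.
- plate: The fixed rail on the far side of the board: wood, 300 mm long along the jig's y, 40 mm wide along x, 30 mm tall (top 42 mm above the desk). Origin: centre of its underside. Its inner face looks to the jig's -x, 20 mm from the origin. The clamp stands near its right (-y) end, the pivoting rail meets it near its left end.
- stud (a joint): Angle (rad) of the pivoting rail on the left of the jig. 0: exactly square to the fixed rail; positive: its free end leans to the right, into the corner. Turns stiffly (0.6 N m friction, stays where left) about the point stud_pivot. Range -0.1 to 0.2; starts at 0.05 to 0.14.
- stud_pivot (a point): Screw axis (vertical) of the pivoting rail, at the board top, 12 mm towards the robot and 10 mm to the left of the point corner. The rail is wood, 200 mm long, 35 mm wide, 30 mm tall (top 42 mm above the desk), running from the fixed rail towards the robot; the point axes turn with it. A steel strap 3 mm thick lies on top of the joint.
- corner (a point): The inside corner: where the inner faces of the two rails meet when they are square, 7 mm above the board's top. Axes are the jig's. The fixed rail's inner face runs from here along -y, the (squared) pivoting rail's along -x.
- clamp (a joint): Angle (rad) of the clamp arm: 0 is fully down (arm level, a stop, its rubber foot on the fixed rail), positive is raised. Starts at 0.6 to 1.1. It swings about a level axis parallel to the jig's y; hinge friction 0.25 N m holds it wherever it is left.
- clamp_hinge (a point): On the clamp arm's hinge axis, 75 mm above the desk, beyond the fixed rail. Axes are the jig's.
- clamp_bar (a point): Grip point on the clamp's black round handle bar, 14 mm thick, parallel to the hinge axis and 95 mm from it. At angle a it is 95*cos(a) mm from the hinge axis towards the jig's -x and 95*sin(a) mm above it. The bar sticks out to the right (-y) of the arm; its free length runs 34 mm from this point towards the arm and 28 mm away from it.
- square: Loose assembly square, 0.35 kg, flat on the desk: an aluminium L, two outer faces 130 mm long at a right angle, legs 24 mm wide, 14 mm thick, a diagonal brace (top 11 mm up) carrying the grip. Origin: underside below the grip. Outer faces: x = +60 mm and y = +60 mm, legs end at -70 mm. Home: axes parallel to the jig's, x face on the fixed rail, y face on the pivoting one.
- heel (a point): Outer corner of the square, where its two outer faces meet, at half thickness (7 mm above its underside), at (60, 60, 7) mm in its frame. Pressed home with the square flat on the board it coincides with the point corner.
- grip (a point): Grip point of the square, 40 mm above its underside, in the upright wooden block: 50 mm long, 22 mm thick, its top 57 mm above the underside. The block's long side runs along the brace, the direction (1, -1) of the square's frame, so fingers close along the direction (1, 1). The axes of this point are the square's.
- mouse: Bystander: black computer mouse, 100 x 58 x 33 mm, on a fixed orange mat 3 mm thick. Origin: centre of its underside.
- glue: Bystander: standing pale glue bottle with a grey cap, 52 mm wide, 130 mm tall. Origin: centre of its underside.
- headset: Bystander: blue and black headset lying at the left, about 170 x 170 x 72 mm. Origin: on the desk between the ear cups.
- driver: Bystander: screwdriver 180 mm long lying on the desk near the robot. Origin: on the desk, near its middle.
Things that resemble listed ones, but are neither listed nor needed, are in the scene too. What is meant by the square is not turquoise or yellow, and is the larger of those in its own colour.

How it is judged:
On the way, in this order (a step that is already met when the one before it is completed fails the run):
1. the clamp is fully down (value of joint clamp below 0.06 rad), for 0.2 s.
2. the square is gripped and pressed home against both rails (value of joint clamp below 0.06 rad and x of heel in the frame of corner between -0.003 and 0.003 m and y of heel in the frame of corner between -0.003 and 0.003 m and z of heel in the frame of corner between -0.004 and 0.01 m and angle between the x axis of square and the x axis of jig, either way round below 0.02 rad and angle between the z axis of square and the z axis of jig, either way round below 0.05 rad and value of joint stud between -0.02 and 0.02 rad and contact force between square and plate above 1 N and contact force between square and stud above 1 N and contact force between the fingers and square above 3 N), for 0.3 s.
At the end, for the whole second after the job is handed in: Clamp within 0.06 rad of down; pivoting rail within 0.02 rad of square; square's heel within 3 mm of the corner along both rails, 4 mm below to 10 mm above its resting height, parallel within 0.02 rad, level within 0.05 rad; over 1 N on each rail, gripped with over 3 N (all of step 2); the arm keeps its last pose, push and grip.
It fails at once if the mouse is moved by more than 30 mm (distance of mouse from where it was at the start of the episode above 0.03 m).
It fails at once if the glue is moved by more than 30 mm (distance of glue from where it was at the start of the episode above 0.03 m).
It fails at once if the headset is moved by more than 30 mm (distance of headset from where it was at the start of the episode above 0.03 m).
It fails at once if the driver is moved by more than 30 mm (distance of driver from where it was at the start of the episode above 0.03 m).
It also fails if it takes over 61 s, if anything falls off the work surface, if the arm or the gripper's body presses on something with over 40 N, if the wrist force passes 120 N, or if a joint passes its speed limit or range.

### The arm

A 6-joint arm with a two-finger parallel gripper is mounted at the origin on the work surface. World frame = base frame: x ahead of the robot, y to its left, z up, the work surface at z = 0. Lengths are in m, angles in rad, forces in N, time in s.
With the tool pointing down it reaches from about 0.425 to 1.125 m from the base axis. Payload 14.9 kg.
Tool frame: the origin (TCP) lies at the very end of the fingers, on their centre line; the grasp point (between the pads) lies 19 mm behind it; z points along the fingers, y is the line along which they close (so a half turn about z gives the same grasp; the last joint's range is limited). The gripper opens to 91 mm and grips with 3 to 60 N. Pads are 32 mm wide; open, the fingers measure 118 mm over their backs; the gripper's body (76 mm by 178 mm) begins 60 mm behind the grasp point.
Start: joints at [-1.143, 0.379, 1.734, -0, 1.028, -0.033], TCP at [0.311, -0.627, 0.214] pointing down, gripper open.
Joint ranges: [-2.77, 2.77], [-0.74, 2.19], [0, 2.66], [-1.06, 4.2], [0.31, 2.87], [-3.08, 3.08]. Speed limits (rad/s): [1.89, 1.89, 2.39, 3.14, 3.14, 3.14].

### API

Orientations are given as a rotation vector (axis times angle).
In Python, from cell import move_pose, move_straight, movej, grip, pause, solve_ik, state, camera, calibration, PlanningError, hand_in, look_for, outline_of gives the robot as it stands. The module is installed in compiled form; this text tells all that it offers. Calls block until the motion is done:
- move_pose(position, orientation): joint-space move of the TCP to a pose.
- move_straight(position, rate=0.15, attitude=None): straight line of the TCP; attitude=None keeps the orientation; rate is the mean speed in m/s.
- movej(angles): joint-space move.
- grip(opening): finger opening in m; the grip force is fixed at half the most; returns when the fingers have stopped.
- pause(seconds).
- solve_ik(position, orientation): joint angles nearest the present ones, or None.
- state(): the state.
- camera(name): name is "side" or "top"; returns (picture, depth): 480x640x3 uint8, red, green, blue; 480x640 float32, m along the optical axis (not along the pixel's ray), 0 where there is no reading.
- calibration(name): a dict with "intrinsics" (3x3 intrinsics, pixels), "R" (3x3) and "t" (3): a world point X has camera coordinates R X + t. Camera axes: x right, y down, z forward; pixel columns grow to the right and rows downward; lengths in m; the calibration is good to about 2 mm. A picture is of the moment at which its call begins. calibration takes no time and is no camera call.
A pose or a line that the arm cannot do raises PlanningError and nothing moves.
- hand_in(): hands the job in; it is judged then, once.
Trained networks look in the newest picture that a camera, given by its name, has taken for a name from the list of things; names that differ only in an ending like _2 or _b are one class to them, and where a whole thing is asked for, a point or a joint stands for the part that bears it (a point fixed in the world has none). Each returns a list of dicts, best first, with "score" (0 to 1); they miss things now and then, are a little off and sometimes report something else, mostly with a low value. They report only what shows in the picture. A call takes as long as a camera call. They do not tell look-alikes from the thing itself.
- look_for(thing, camera): "bbox" ([centre column, centre row, width, height] in pixels, round what is visible of it).
- outline_of(thing, camera): "region" (480x640 bool, what is visible of it) and "bbox" ([centre column, centre row, width, height] in pixels, round what is visible of it).
The state is a dict: "time_s": time; "q": joint angles; "joint_vel": joint speeds; "effort": joint torques, N m; "ee_pos": TCP position; "eef_rot": TCP orientation; "ft_force": force on the tool from outside, world axes, zero at the start; "torque": the same for the moment, N m; "width": finger opening in m; "finger_force": force on a finger pad.
Only numpy, scipy, OpenCV 4.12 (cv2) and the standard library are available. Lean on these libraries where they do the work, as an engineer would, in place of code of your own. Each camera call takes 0.05 s, during which the arm holds its last target. There are 200 camera calls.

## Working session

There is one attempt and no reset: what is moved stays moved. The work goes in short steps, each a Python script; the robot and the scene stay as the last script left them, time stands still between calls to the robot, and variables do not carry over. Pictures are saved under pics/ and viewed, at most 10 in all, crops included, and the job is handed in when it is done.

```bash
mkdir -p pics; cat > h.py <<'E'
import numpy as np, cv2
from cell import *
from scipy.spatial.transform import Rotation as Rn
def cloud(cam,d):
    c=calibration(cam);K=np.array(c["intrinsics"]);R=np.array(c["R"]);t=np.array(c["t"])
    v,u=np.mgrid[:480,:640];P=np.stack([(u-K[0,2])/K[0,0]*d,(v-K[1,2])/K[1,1]*d,d],-1)
    return (P-t)@R
def proj(cam,X):
    c=calibration(cam);p=np.array(c["intrinsics"])@(np.array(c["R"])@np.array(X)+np.array(c["t"]));return p[:2]/p[2]
E
python3 - <<'E'
from h import *
for c in ("top","side"):
    im,d=camera(c);cv2.imwrite(f"pics/{c}0.png",im[...,::-1]);np.savez(f"{c}0.npz",im=im,d=d)
    P=cloud(c,d)
    for n in ("square","plate","stud","clamp","clamp_bar","jig","grip"):
        for r in outline_of(n,c)[:3]:
            m=r["region"]&(d>0);print(c,n,round(r["score"],2),np.round(r["bbox"]),np.round(np.median(P[m],0),3) if m.any() else None)
    print(c,calibration(c))
print(state())
E
```

```text
top square 0.87 [359. 142.  41.  35.] [ 0.833 -0.041  0.01 ]
top square 0.84 [502. 333.  47.  32.] [ 0.285 -0.417  0.014]
top square 0.66 [426. 232.  60.  43.] [ 0.566 -0.216  0.013]
top plate 0.95 [284. 198. 107.  19.] [0.668 0.17  0.041]
top stud 0.62 [243. 244.  20.  69.] [0.544 0.275 0.041]
top clamp 0.61 [329. 186.  31.  24.] [0.664 0.057 0.152]
top clamp_bar 0.68 [329. 186.  31.  22.] [0.664 0.062 0.15 ]
top jig 0.8 [280. 235. 138. 130.] [0.564 0.172 0.012]
top grip 0.77 [359. 143.  37.  30.] [ 0.832 -0.043  0.01 ]
top grip 0.7 [397. 295.  40.  31.] [ 0.406 -0.152  0.01 ]
top grip 0.64 [427. 233.  57.  48.] [ 0.564 -0.218  0.014]
top {'intrinsics': array([[562.24560369,   0.        , 327.77909113],
       [  0.        , 562.24560369, 235.00477672],
       [  0.        ,   0.        ,   1.        ]]), 'R': array([[-0.02194487, -0.99974058, -0.00609932],
       [-0.98947927,  0.02259145, -0.14289998],
       [ 0.1430007 ,  0.00289923, -0.98971834]]), 't': array([0.05492923, 0.56194025, 1.51084869])}
side square 0.92 [331. 312.  31.  30.] [ 0.403 -0.16   0.01 ]
side square 0.88 [3
[... 741 characters left out ...]
85085,  0.29947302,  1.58711697])}
{'time_s': 0.8, 'q': array([-1.14330527e+00,  3.78871164e-01,  1.73420174e+00, -5.50008688e-06,
        1.02848300e+00, -3.33395988e-02]), 'joint_vel': array([ 0.00121275,  0.00146515, -0.00115159,  0.00051528,  0.00076728,
        0.00040529]), 'effort': array([ 2.09772057e-03, -7.63639069e+01, -4.34717703e+01,  6.51796488e-02,
        3.90524010e-02,  6.36040545e-05]), 'ee_pos': array([ 0.3112615 , -0.62701133,  0.21395107]), 'eef_rot': array([3.05852847e+00, 7.17478777e-01, 4.04447633e-06]), 'ft_force': array([-0.03083241,  0.20722815, -0.02407922]), 'torque': array([0.0099499 , 0.00251268, 0.02444745]), 'finger_force': 0.0, 'width': 0.09134422446132538}
```

View pics/top0.png

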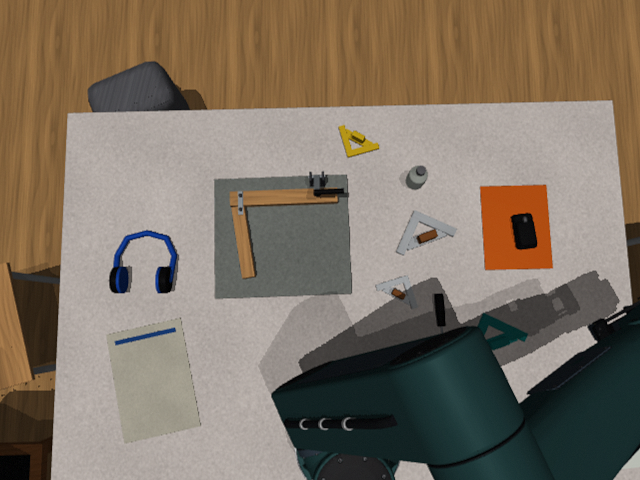

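View pics/side0.png

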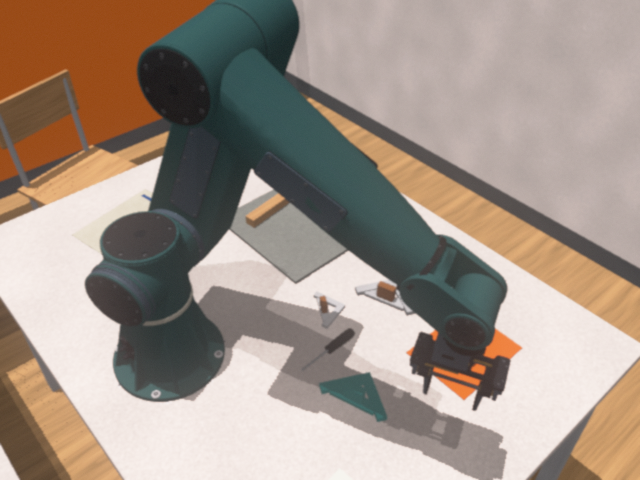

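Candidates for the square in the top view are yellow at (359,142), turquoise at (502,333), a small grey one at (397,293) and a large grey one at (426,232). The large grey one fits: it is not yellow or turquoise, and it is the bigger of the two greys. The jig is at (283,237), with the raised clamp bar at (329,190). I'll measure and confirm in a crop.

```bash
cat > fit.py <<'E'
from h import *
from scipy.optimize import minimize
def rect(m,P):
    r=cv2.minAreaRect(P[m][:,:2].astype(np.float32)*1000);return r
def run(cam="top",im=None,d=None):
    P=cloud(cam,d);z=P[...,2];v,u=np.mgrid[:480,:640]
    box=lambda a,b,c,e:(u>=a)&(u<=b)&(v>=c)&(v<=e)
    g=box(395,460,205,258)
    m=g&(z>.008)&(z<.02); b=g&(z>.045)&(z<.07)
    print("square pts",m.sum(),"block",b.sum(),P[b].mean(0),rect(b,P))
    # fit L outer hull
    tri=np.array([[60,60],[60,-70],[36,-70],[-70,36],[-70,60]])/1000.
    hull=cv2.convexHull(P[m][:,:2].astype(np.float32)*1000)/1000
    tow=lambda q:tri@np.array([[np.cos(q[2]),np.sin(q[2])],[-np.sin(q[2]),np.cos(q[2])]])+q[:2]
    def cost(q):
        A=(tow(q)*1000).astype(np.float32);B=(hull*1000).astype(np.float32)
        i=cv2.intersectConvexConvex(A,B)[0];return cv2.contourArea(A)+cv2.contourArea(B)-2*i
    best=min((minimize(cost,[*P[b][:,:2].mean(0),y],method="Nelder-Mead",options=dict(initial_simplex=np.array([*P[b][:,:2].mean(0),y])+np.array([[0,0,0],[.01,0,0],[0,.01,0],[0,0,.15]]))) for y in(-.6,-.35,-.1,.2)),key=lambda r:r.fun)
    print("square pose",best.x,best.fun)
    w=box(205,360,170,300)
    pl=w&(z>.036)&(z<.044)
    n,l=cv2.connectedComponents((pl).astype(np.uint8))
    print("rails pts",pl.sum())
    return P,pl,w
if __name__=="__main__":
    f=np.load("top0.npz");P,pl,w=run("top",f["im"],f["d"]);z=P[...,2]
    X=P[pl];
    far=X[(X[:,0]>.635)];piv=X[X[:,0]<.62]
    for n,a in(("plate",far),("piv",piv)): print(n,len(a),cv2.minAreaRect((a[:,:2]*1000).astype(np.float32)))
    bd=w&(z>.008)&(z<.016);print("board",cv2.minAreaRect((P[bd][:,:2]*1000).astype(np.float32)), np.median(z[bd]))
    c=w&(z>.06);Q=P[c];print("clamp",len(Q));
    print(np.round(Q[np.argsort(-Q[:,2])][::4],3).tolist())
    im=f["im"];cv2.imwrite("pics/crop0.png",cv2.resize(im[160:320,200:480],None,fx=2.8,fy=2.8,interpolation=cv2.INTER_CUBIC)[...,::-1])
E
python3 fit.py
```

```text
square pts 837 block 155 [ 0.55167398 -0.22943464  0.05586681] ((552.0171508789062, -229.7657928466797), (21.758710861206055, 51.36305236816406), 19.13766860961914)
square pose [ 0.57300641 -0.24101314 -0.03878199] 12239.697209629463
rails pts 1658
plate 1036 ((673.3255615234375, 164.4042205810547), (58.0745735168457, 298.1129455566406), 4.2370500564575195)
piv 587 ((536.2572021484375, 276.17230224609375), (172.37527465820312, 36.05656814575195), 8.4060697555542)
board ((572.2178955078125, 174.0127716064453), (435.763916015625, 367.1534423828125), 88.72651672363281) 0.01169237502440874
clamp 430
[[0.341, 0.038, 1.576], [0.341, 0.038, 1.576], [0.341, 0.038, 1.576], [0.341, 0.038, 1.576], [0.341, 0.038, 1.576], [0.341, 0.038, 1.576], [0.341, 0.038, 1.576], [0.341, 0.038, 1.576], [0.341, 0.038, 1.576], [0.341, 0.038, 1.576], [0.341, 0.038, 1.576], [0.341, 0.038, 1.576], [0.341, 0.038, 1.576], [0.341, 0.038, 1.576], [0.341, 0.038, 1.576], [0.341, 0.038, 1.576], [0.341, 0.038, 1.576], [0.341, 0.038, 1.576], [0.341, 0.038, 1.576], [0.341, 0.038, 1.576], [0.341, 0.038, 1.576], [0.341, 0.038
[... 1256 characters left out ...]
 [0.7, 0.065, 0.109], [0.7, 0.068, 0.107], [0.704, 0.065, 0.103], [0.663, 0.071, 0.1], [0.664, 0.066, 0.099], [0.661, 0.069, 0.096], [0.665, 0.077, 0.095], [0.712, 0.071, 0.093], [0.668, 0.08, 0.092], [0.665, 0.063, 0.09], [0.664, 0.077, 0.087], [0.73, 0.087, 0.087], [0.717, 0.09, 0.086], [0.711, 0.052, 0.085], [0.72, 0.071, 0.085], [0.728, 0.054, 0.084], [0.731, 0.054, 0.083], [0.709, 0.085, 0.083], [0.72, 0.082, 0.082], [0.718, 0.087, 0.082], [0.712, 0.085, 0.081], [0.713, 0.09, 0.081], [0.724, 0.076, 0.079], [0.719, 0.079, 0.078], [0.722, 0.093, 0.077], [0.716, 0.093, 0.077], [0.719, 0.085, 0.075], [0.722, 0.057, 0.074], [0.708, 0.055, 0.073], [0.707, 0.088, 0.071], [0.708, 0.052, 0.062]]
```

View pics/crop0.png

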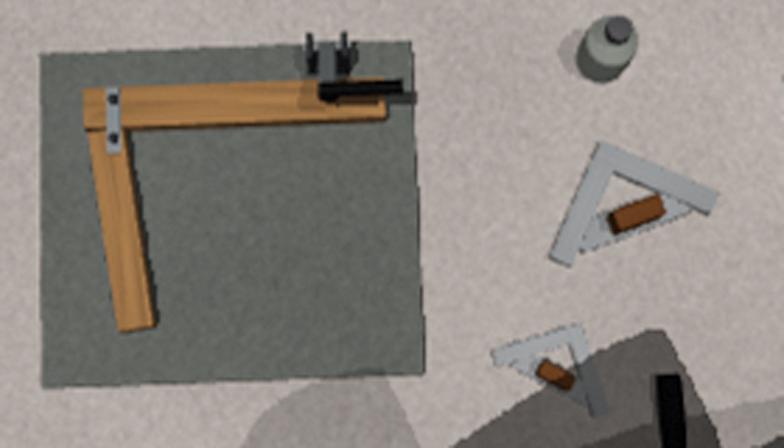

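The crop confirms the large grey square with its brown grip at crop (637,213) and heel at about (601,144). I'll refine the poses with colour masks on known planes.

```bash
cat > fit2.py <<'E'
from h import *
def plane(u,v,z,cam="top"):
    c=calibration(cam);K=np.array(c["intrinsics"]);R=np.array(c["R"]);t=np.array(c["t"])
    r=np.stack([(u-K[0,2])/K[0,0],(v-K[1,2])/K[1,1],np.ones_like(u,float)],-1)@R;C=-t@R
    return (C+r*((z-C[2])/r[...,2])[...,None])[...,:2]
def up(im,a,b,c,e,s=4):
    return cv2.resize(im[c:e,a:b],None,fx=s,fy=s,interpolation=cv2.INTER_CUBIC),lambda U,V:((U+.5)/s-.5+a,(V+.5)/s-.5+c)
def big(m):
    n,l,st,_=cv2.connectedComponentsWithStats(m.astype(np.uint8));return l==1+np.argmax(st[1:,4])
def mar(m,f,z):
    V,U=np.nonzero(m);return cv2.minAreaRect((plane(*f(U,V),z)*1000).astype(np.float32))
def edge(g,f,z,axis,rng,lo,hi,sub=None):
    """strongest gradient along rows/cols -> world line fit"""
    pts=[]
    for k in range(*rng,4):
        p=np.gradient(g[lo:hi,k] if axis==0 else g[k,lo:hi]);i=lo+np.argmax(np.abs(p))
        pts.append((k,i) if axis==0 else (i,k))
    pts=np.array(pts,float);X=plane(*f(pts[:,0],pts[:,1]),z)
    vx,vy,x,y=cv2.fitLine((X*1000).astype(np.float32),cv2.DIST_HUBER,0,.01,.01).ravel();return np.round([vx,vy,x,y],3)
if __name__=="__main__":
    im=np.load("top0.npz")["im"]
    I,f=up(im,200,370,165,305);hsv=cv2.cvtColor(I,cv2.COLOR_RGB2HSV).astype(int)
    g=cv2.GaussianBlur(cv2.cvtColor(I,cv2.COLOR_RGB2GRAY),(5,5),0).astype(float)
    wood=(hsv[...,1]>90)&(hsv[...,2]>150)
    b=big((hsv[...,2]<140)|wood);print("board",mar(b,f,.012))
    for n,a in (("board near",edge(g,f,.012,0,(80,560),515,545)),):print(n,a)
    V,U=np.nonzero(wood);X=plane(*f(U,V),.042)
    up_=X[:,0]>.640
    print("wood plate",cv2.minAreaRect((X[up_&(X[:,1]>.08)]*1000).astype(np.float32)),X[:,1].min(),X[:,1].max())
    print("wood piv",cv2.minAreaRect((X[X[:,0]<.615]*1000).astype(np.float32)))
    # profile of plate inner edge
    for col in (270,290,300):
        uu=int((col-200+.5)*4);print(col,[(round(float(plane(*map(np.array,f(uu,vv)),.042)[0]),4),int(I[vv,uu,0])) for vv in range(100,185,4)])
    I,f=up(im,392,465,203,262);hsv=cv2.cvtColor(I,cv2.COLOR_RGB2HSV).astype(int)
    brown=(hsv[...,1]>110);print("block",mar(big(brown),f,.057),brown.sum())
    print("block HSV desk",hsv[5,5],hsv[120,20])
    r=[r for r in [*np.load("sq.npy",allow_pickle=True)]] if 0 else None
    camera("top");r=[o for o in outline_of("square","top") if abs(o["bbox"][0]-426)<12][0]["region"]
    V,U=np.nonzero(r);X=plane(U.astype(float),V.astype(float),.014)
    h=cv2.convexHull((X*1000).astype(np.float32));print("tri",cv2.minEnclosingTriangle(h)[1].reshape(3,2),"area",cv2.contourArea(h))
E
python3 fit2.py
```

```text
board ((574.307861328125, 171.30287170410156), (355.8476867675781, 383.6931457519531), 0.5572370290756226)
board near [ 1.40000e-02 -1.00000e+00  3.99287e+02  1.82248e+02]
wood plate ((667.9392700195312, 196.38929748535156), (50.560020446777344, 231.84449768066406), 1.8435792922973633) 0.015482533969304445 0.3120812199597944
wood piv ((535.451416015625, 275.64666748046875), (165.01527404785156, 33.11753845214844), 8.679204940795898)
270 [(0.6944, 129), (0.6916, 154), (0.6887, 159), (0.6859, 161), (0.683, 163), (0.6802, 162), (0.6773, 153), (0.6745, 155), (0.6716, 159), (0.6688, 159), (0.666, 163), (0.6631, 162), (0.6603, 166), (0.6575, 163), (0.6546, 118), (0.6518, 69), (0.649, 73), (0.6461, 94), (0.6433, 98), (0.6405, 100), (0.6376, 100), (0.6348, 101)]
290 [(0.6931, 153), (0.6903, 151), (0.6874, 147), (0.6846, 152), (0.6817, 161), (0.6789, 169), (0.676, 167), (0.6732, 156), (0.6703, 152), (0.6675, 157), (0.6647, 157), (0.6618, 159), (0.659, 171), (0.6562, 152), (0.6533, 76), (0.6505, 65), (0.6477, 95), (0.6448, 99), (0.642, 99), (0.6392, 102), (0.6364, 100), (0.6335, 97)]
300 [(0.6925, 153), (0.6896, 149), (0.6868, 142), (0.6839, 151), (0.6811, 161), (0.6782, 168), (0.6754, 168), (0.6725, 157), (0.6697, 148), (0.6669, 150), (0.664, 155), (0.6612, 163), (0.6584, 158), (0.6555, 108), (0.6527, 67), (0.6499, 80), (0.647, 97), (0.6442, 97), (0.6414, 97), (0.6385, 100), (0.6357, 100), (0.6329, 95)]
block ((551.5615234375, -227.54420471191406), (22.22121810913086, 55.036041259765625), 19.781991958618164) 2435
block HSV desk [ 13  20 182] [ 12  21 184]
tri [[ 635.33264 -199.32086]
 [ 565.7853  -346.5992 ]
 [ 497.04898 -136.75415]] area 11667.942139659077
```

```bash
cat >> h.py <<'E'
def down(yaw):  # tool pointing down, closing line at world angle yaw (either way round); nearest wrist
    best=[]
    for y in (yaw,yaw+np.pi):
        best.append((Rn.from_euler("z",y-np.pi/2)*Rn.from_rotvec([0,np.pi,0])).as_rotvec())
    return best
def near(p,yaw):
    q=state()["q"];c=[(abs(np.array(s)-q).max(),o) for o in down(yaw) if (s:=solve_ik(p,o)) is not None]
    return min(c,key=lambda k:k[0])[1]
E
python3 - <<'E'
from h import *
from fit2 import *
im=np.load("top0.npz")["im"];I,f=up(im,200,370,165,305)
g=cv2.GaussianBlur(cv2.cvtColor(I,cv2.COLOR_RGB2GRAY),(5,5),0).astype(float)
print("plate inner",edge(g,f,.042,0,(210,480),135,175), "board far",edge(g,f,.012,0,(80,390),35,65))
JY=.014;HX=.719;HY=.028
grip(0.0)
p=[.64,HY,.25];o=near(p,np.pi/2+JY);move_pose(p,o)
b=lambda a,dz=.007:[HX-.095*np.cos(a)+.004,HY,.075+.095*np.sin(a)+dz]
move_straight(b(1.0,.03))
print(state()["time_s"])
for a in np.linspace(1.0,-.02,9):
    move_straight(b(a),rate=.08);s=state();print(round(a,2),s["time_s"],np.round(s["ee_pos"],4),np.round(s["ft_force"],1))
E
```

```text
plate inner [ 1.40000e-02 -1.00000e+00  6.54868e+02  1.53386e+02] board far [ 1.40000e-02 -1.00000e+00  7.38957e+02  2.37835e+02]
5.5
1.0 5.9417 [0.6713 0.028  0.1615] [ 0.3 -0.5  0.7]
0.87 6.2417 [0.6613 0.028  0.1546] [ 0.  -0.4 -0. ]
0.74 6.5417 [0.6529 0.028  0.1462] [ 0.1 -0.1  0.5]
0.62 6.8417 [0.6455 0.028  0.1368] [0.7 0.7 0.7]
0.49 7.1417 [0.6391 0.028  0.1265] [-0.1  1.   0.1]
0.36 7.4417 [0.634  0.028  0.1154] [ 0.1 -0.  -0.3]
0.24 7.7417 [0.6303 0.028  0.1037] [ 0.1 -0.1  0.1]
0.11 8.0417 [0.6282 0.028  0.0917] [-0.4  0.7  0.8]
-0.02 8.3417 [0.6294 0.028  0.0815] [-4.4 -0.  23.4]
```

```bash
python3 - <<'E'
from h import *
move_straight([.6294,.028,.20],rate=.25);p=[.55,-.2295,.2]
o=near(p,-.44+np.pi/4);move_pose(p,o)
im,d=camera("top");np.savez("top1.npz",im=im,d=d)
print(state()["time_s"],state()["q"])
cv2.imwrite("pics/t1.png",cv2.resize(im[160:280,200:360],None,fx=5,fy=5,interpolation=cv2.INTER_CUBIC)[...,::-1])
P=cloud("top",d);z=P[...,2];v,u=np.mgrid[:480,:640]
m=(u>300)&(u<360)&(v>165)&(v<215)&(z>.06)&(z<.3);print(np.round(P[m][::6],3).tolist())
E
```

```text
10.075 [-4.32867231e-01  2.36056103e-01  1.95649477e+00  1.17418575e-04
  9.49821340e-01 -7.80958795e-01]
[[0.733, 0.09, 0.08], [0.727, 0.054, 0.086], [0.726, 0.052, 0.08], [0.723, 0.049, 0.08], [0.721, 0.079, 0.078], [0.719, 0.062, 0.088], [0.719, 0.093, 0.077], [0.718, 0.076, 0.082], [0.718, 0.06, 0.079], [0.715, 0.09, 0.082], [0.716, 0.074, 0.077], [0.715, 0.052, 0.077], [0.712, 0.068, 0.08], [0.709, 0.087, 0.084], [0.71, 0.066, 0.079], [0.707, 0.085, 0.08], [0.707, 0.063, 0.077], [0.704, 0.074, 0.08], [0.708, 0.052, 0.063], [0.7, 0.063, 0.083], [0.698, 0.063, 0.081], [0.695, 0.063, 0.081], [0.692, 0.063, 0.082], [0.689, 0.063, 0.083], [0.686, 0.063, 0.086], [0.684, 0.063, 0.081], [0.681, 0.063, 0.084], [0.678, 0.063, 0.083], [0.676, 0.063, 0.08], [0.673, 0.064, 0.081], [0.671, 0.064, 0.078], [0.668, 0.064, 0.078], [0.664, 0.064, 0.085], [0.663, 0.064, 0.076], [0.659, 0.064, 0.08], [0.657, 0.064, 0.08], [0.653, 0.064, 0.081], [0.65, 0.064, 0.085], [0.648, 0.064, 0.079], [0.644, 0.075, 0.077], [0.639, 0.075, 0.088], [0.638, 0.075, 0.079], [0.635, 0.075, 0.08], [0.633, 0.075, 0.076], [0.632, 0.054, 0.075], [0.632, 0.037, 0.077], [0.632, 0.021, 0.073], [0.63, 0.005, 0.083], [0.628, 0.067, 0.084], [0.629, 0.051, 0.077], [0.627, 0.035, 0.085], [0.628, 0.016, 0.081], [0.627, -0.0, 0.083], [0.627, 0.062, 0.074], [0.625, 0.046, 0.084], [0.626, 0.029, 0.079], [0.625, 0.013, 0.08], [0.624, 0.075, 0.079], [0.623, 0.059, 0.082], [0.621, 0.043, 0.089], [0.622, 0.027, 0.082], [0.623, 0.01, 0.074], [0.621, 0.073, 0.08], [0.62, 0.056, 0.082], [0.62, 0.04, 0.08], [0.619, 0.024, 0.084], [0.619, 0.008, 0.081], [0.618, 0.07, 0.079], [0.62, 0.054, 0.068]]
```

View pics/t1.png

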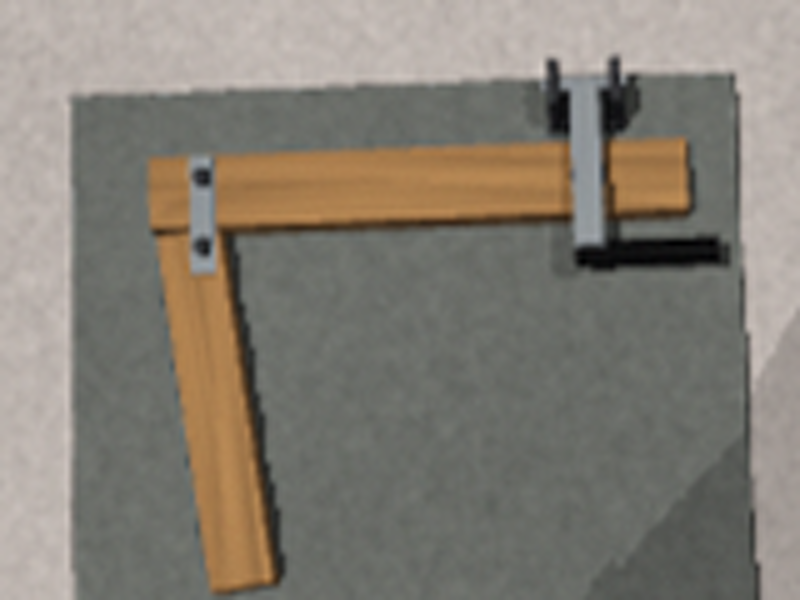

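The clamp is level, with its arm at crop (590,160) and z ≈ 0.08 along its length. The pivot screw shows at crop (203,247). Next is the grasp.

```bash
python3 - <<'E'
from h import *
from fit2 import plane
for r,c in ((247,203),(177,203)): print("screw",plane(np.array((c+.5)/5-.5+200),np.array((r+.5)/5-.5+160),.046))
p=[.5518,-.2287];o=near([*p,.15],-.44+np.pi/4)
grip(.055);move_straight([*p,.10],rate=.25,attitude=o);move_straight([*p,.021],rate=.12)
grip(0.0);s=state();print(s["time_s"],s["width"],s["finger_force"],s["ft_force"])
move_straight([*p,.09],rate=.2);s=state();print(s["width"],s["finger_force"],s["ft_force"])
o=near([.5518,-.15,.12],.014+np.pi/4);move_pose([.54,-.1,.14],o)
p=[.50,.12,.14];move_pose(p,near(p,.014+np.pi/4))
im,d=camera("top");np.savez("top2.npz",im=im,d=d);s=state();print(s["time_s"],s["width"],s["q"],s["ft_force"])
cv2.imwrite("pics/t2.png",cv2.resize(im[160:310,200:400],None,fx=4,fy=4,interpolation=cv2.INTER_CUBIC)[...,::-1])
E
```

```text
screw [0.64055447 0.28330958]
screw [0.6801625  0.28332265]
12.975 0.021964403080388807 29.982871413230896 [-1.02883487 -0.4757135   3.33235787]
0.021816726212075033 29.98394250869751 [-0.99043381  0.02838425 -3.12268537]
15.0167 0.02199575762730931 [ 1.87720596e-01  1.98456811e-01  2.14087762e+00 -2.31119954e-04
  8.02430988e-01 -6.10075624e-01] [-0.37886851 -0.53621168 -3.13380118]
```

View pics/t2.png

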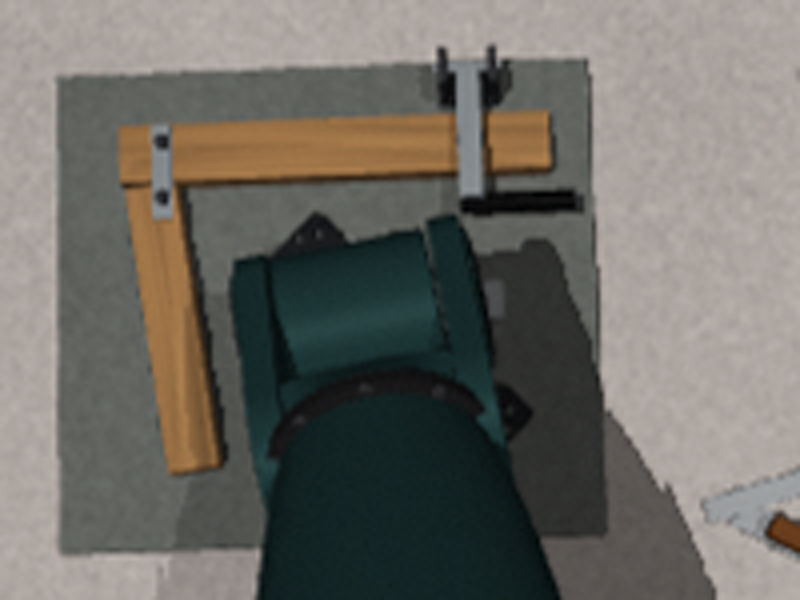

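The square is gripped (22 mm width, about 3 N of weight). It is hidden under the wrist, at about (350,310) in the crop, and both rails are unobstructed. I'll lower it into the corner and press under force feedback.

```bash
python3 - <<'E'
from h import *
H=np.array([.5938,.2129]);J=.014;R=np.array([[np.cos(J),-np.sin(J)],[np.sin(J),np.cos(J)]])
P=lambda x,y,z:[*(H+R@[x,y]),z]
def rep(t):
    s=state();e=R.T@(s["ee_pos"][:2]-H);f=R.T@s["ft_force"][:2]
    print(t,round(s["time_s"],2),"jig",np.round(e*1000,1),"z",round(s["ee_pos"][2],4),"f",np.round(f,1),round(s["ft_force"][2],1),"T",np.round(s["torque"],2));return f,s
move_straight(P(-.02,-.035,.08),rate=.25);move_straight(P(-.02,-.035,.040),rate=.15);f,s=rep("over")
for z in np.arange(.037,.029,-.001):
    move_straight(P(-.02,-.035,z),rate=.05);f,s=rep("z")
    if s["ft_force"][2]>0: break
x=-.02
while x<.006:
    x+=.002;move_straight(P(x,-.035,z),rate=.05);f,s=rep("x")
    if f[0]<-8:break
print(x,z)
E
```

```text
over 16.03 jig [-20.3 -35.4] z 0.0404 f [ 0.5 -0.4] -2.7 T [ 0.07 -0.1   0.  ]
z 16.28 jig [-19.6 -35. ] z 0.0377 f [ 0. -0.] -3.1 T [ 0.01 -0.09 -0.03]
z 16.53 jig [-19.9 -34.9] z 0.0361 f [-0.6  0.6] -3.0 T [ 0.07 -0.12 -0.  ]
z 16.78 jig [-20. -35.] z 0.0349 f [ 0.2 -0.2] -3.2 T [ 0.01 -0.12  0.02]
z 17.03 jig [-20. -35.] z 0.0339 f [-0.6 -0.6] -3.3 T [ 0.01 -0.09 -0.04]
z 17.28 jig [-19.8 -34.9] z 0.0332 f [-0.2 -0.3] 0.8 T [-0.07  0.01  0.02]
x 17.53 jig [-17.7 -34.9] z 0.0332 f [-0.4  0.6] 2.9 T [0.03 0.08 0.03]
x 17.78 jig [-15.9 -35. ] z 0.0332 f [-1.7  0.4] 4.9 T [-0.04  0.29  0.07]
x 18.03 jig [-14. -35.] z 0.0332 f [-3.   0.3] 6.8 T [-0.03  0.42  0.04]
x 18.28 jig [-12. -35.] z 0.0331 f [-2.7  0.4] 6.3 T [-0.05  0.49  0.01]
x 18.53 jig [-10. -35.] z 0.0332 f [-3.3 -0.6] 7.3 T [0.04 0.47 0.05]
x 18.78 jig [ -8. -35.] z 0.0332 f [-2.  -0.7] 6.5 T [ 0.02  0.49 -0.01]
x 19.03 jig [ -6. -35.] z 0.0332 f [-2.9 -0.4] 6.9 T [-0.02  0.56  0.  ]
x 19.28 jig [ -4. -35.] z 0.0332 f [-3.7 -0.2] 8.0 T [-0.02  0.57  0.02]
x 19.53 jig [ -2.3 -35. ] z 0.0332 f [-6.  -1.1] 9.5 T [0.01 0.77 0.13]
x 19.78 jig [ -2.2 -35.2] z 0.033 f [-20.1  -0.3] 22.1 T [ 0.02  2.7  -0.07]
0.0 0.032999999999999995
```

```bash
sed -i '$a\
H=np.array([.5938,.2129]);J=.014;RJ=np.array([[np.cos(J),-np.sin(J)],[np.sin(J),np.cos(J)]])\
PJ=lambda x,y,z:[*(H+RJ@[x,y]),z]\
def rep(t):\
    s=state();e=RJ.T@(s["ee_pos"][:2]-H);f=RJ.T@s["ft_force"][:2]\
    print(t,round(s["time_s"],2),"jig",np.round(e*1000,1),"z",round(s["ee_pos"][2],4),"f",np.round(f,1),round(s["ft_force"][2],1),"T",np.round(s["torque"],2),s["width"].round(4));return f,s' h.py
python3 - <<'E'
from h import *
z=.0333
move_straight(PJ(-.003,-.035,z),rate=.05);rep("back")
y=-.035
while y<.006:
    y+=.002 if y<-.004 else .001;move_straight(PJ(-.003,y,z),rate=.05);f,s=rep("y")
    if f[1]<-22:break
E
```

```text
Traceback (most recent call last):
  File "h.py", line 22, in rep
    print(t,round(s["time_s"],2),"jig",np.round(e*1000,1),"z",round(s["ee_pos"][2],4),"f",np.round(f,1),round(s["ft_force"][2],1),"T",np.round(s["torque"],2),s["width"].round(4));return f,s
                                                                                                                                                              ^^^^^^^^^^^^^^^^
AttributeError: 'float' object has no attribute 'round'
```

```bash
sed -i 's/s\["width"\].round(4)/round(s["width"],4)/' h.py
python3 - <<'E'
from h import *
z=.0333
rep("back")
y=-.035
while y<.006:
    y+=.002 if y<-.004 else .001;move_straight(PJ(-.003,y,z),rate=.05);f,s=rep("y")
    if f[1]<-22:break
E
```

```text
back 20.03 jig [ -3.3 -35.1] z 0.0331 f [-1.5 -0.3] 1.0 T [0.19 0.48 0.06] 0.0219
y 20.28 jig [ -2.7 -32.8] z 0.0332 f [0.6 0.8] -1.5 T [ 0.18  0.   -0.04] 0.022
y 20.53 jig [ -3.  -30.9] z 0.0332 f [0.4 0. ] -2.1 T [ 0.1  -0.11  0.01] 0.0216
y 20.78 jig [ -3.1 -28.9] z 0.0332 f [ 0.6 -0.7] -2.8 T [ 0.01 -0.03 -0.06] 0.0218
y 21.03 jig [ -3.  -26.9] z 0.0333 f [ 0.5 -0.2] -1.9 T [ 0.05 -0.11 -0.03] 0.0222
y 21.28 jig [ -3.  -24.9] z 0.0333 f [-0.3 -0.2] -3.3 T [ 0.06 -0.13 -0.05] 0.0218
y 21.53 jig [ -3.  -22.9] z 0.0333 f [ 0.3 -0.1] -2.4 T [-0.   -0.09  0.01] 0.0216
y 21.78 jig [ -3.  -20.9] z 0.0333 f [-0.3  1. ] -1.8 T [-0.03 -0.12  0.01] 0.0219
y 22.03 jig [ -3.  -18.9] z 0.0333 f [0.  0.6] -2.4 T [ 0.06 -0.1  -0.04] 0.0219
y 22.28 jig [ -3.  -16.9] z 0.0333 f [-0.1 -0.1] -2.2 T [ 0.06 -0.04  0.02] 0.022
y 22.53 jig [ -3.  -14.9] z 0.0333 f [0.6 0.1] -1.3 T [-0.01 -0.09 -0.03] 0.0219
y 22.78 jig [ -3.2 -13.2] z 0.0332 f [-0.2 -3.8] -1.5 T [-0.57  0.06  0.23] 0.0219
y 23.03 jig [ -3.4 -11.2] z 0.0331 f [-1.  -4.5] -1.7 T [-0.79  0.32  0.36] 0.0216
y 23.28 jig [-3.4 -9.2] z 0.0331
[... 239 characters left out ...]
0331 f [-1.1 -4.8] -1.3 T [-0.84  0.51  0.51] 0.0221
y 24.28 jig [-3.5 -2.3] z 0.0332 f [-3.7 -5.4] -0.5 T [-0.91  0.51  0.57] 0.0223
y 24.53 jig [-3.5 -1.4] z 0.0331 f [-2.8 -5.3] 0.4 T [-1.04  0.52  0.51] 0.0219
y 24.78 jig [-3.5 -0.4] z 0.0331 f [-2.2 -5.8] -0.3 T [-1.01  0.52  0.58] 0.0216
y 25.03 jig [-3.5  0.6] z 0.0331 f [-2.7 -6.3] -0.5 T [-1.08  0.56  0.55] 0.022
y 25.28 jig [-3.5  1.6] z 0.0331 f [-2.7 -5.2] 0.3 T [-1.06  0.52  0.51] 0.0214
y 25.53 jig [-3.8  1.9] z 0.0332 f [ -4.9 -13.8] 4.1 T [-2.44  0.55  0.07] 0.022
y 25.78 jig [-3.9  2.1] z 0.0332 f [ -5.3 -21.5] 8.7 T [-3.83  0.59 -0.19] 0.0218
y 26.03 jig [-4.2  2.4] z 0.0333 f [ -7.6 -30.8] 12.4 T [-5.11  0.8  -0.4 ] 0.0222
```

```bash
python3 - <<'E'
from h import *
z=.0328
move_straight(PJ(-.003,.003,z),rate=.05);rep("y back")
for x in (-.002,-.001,0,.001):
    move_straight(PJ(x,.003,z),rate=.05);f,s=rep("x")
    if f[0]<-18:break
pause(.4);rep("hold")
for c in("top","side"):
    im,d=camera(c);np.savez(c+"3.npz",im=im,d=d)
    if c=="top":A=im[175:300,205:370]
    else:B=im
    print(c,proj(c,[.6527,.2735,.026]))
u,v=proj("side",[.60,.21,.03]).astype(int)
a=cv2.resize(A,(790,598),interpolation=cv2.INTER_CUBIC);cv2.imwrite("pics/t3.png",a[...,::-1])
u=max(u,80);v=max(v,60);cv2.imwrite("pics/s3.png",cv2.resize(B[v-60:v+60,u-80:u+80],None,fx=5,fy=5,interpolation=cv2.INTER_CUBIC)[...,::-1])
E
```

```text
y back 26.28 jig [-3.4  2. ] z 0.0331 f [ -4.4 -12.8] 9.1 T [-2.11  0.88 -0.16] 0.0221
x 26.53 jig [-3.3  2. ] z 0.0331 f [-11.5 -13.9] 14.6 T [-1.88  1.64  0.02] 0.0219
x 26.78 jig [-2.8  2. ] z 0.0331 f [-16.2 -13.5] 18.8 T [-1.9   2.24  0.01] 0.0216
x 27.03 jig [-2.3  1.9] z 0.033 f [-19.7 -14.2] 21.4 T [-1.99  2.79  0.05] 0.0215
hold 27.43 jig [-2.4  1.9] z 0.033 f [-19.1 -13.5] 21.9 T [-2.01  2.77  0.02] 0.0218
top [244.83251767 206.01410756]
side [296.46181179 194.36861607]
```

View pics/t3.png

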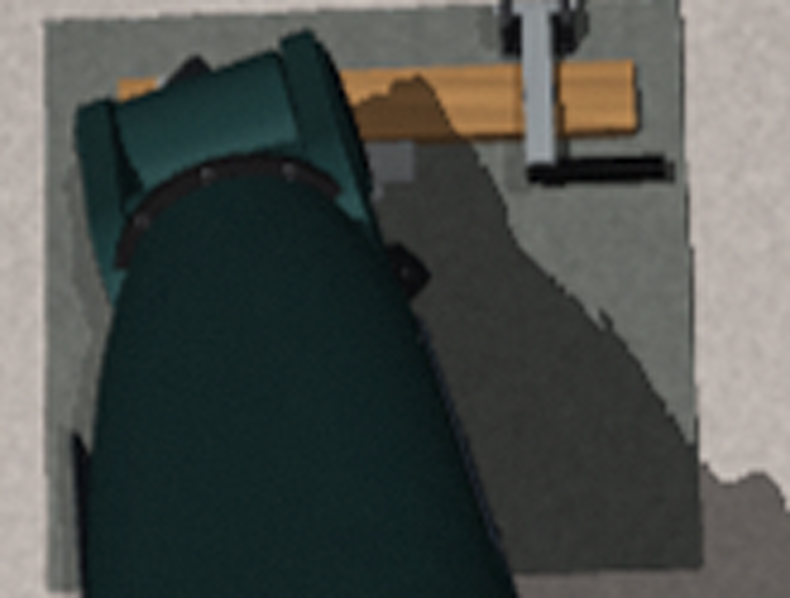

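View pics/s3.png

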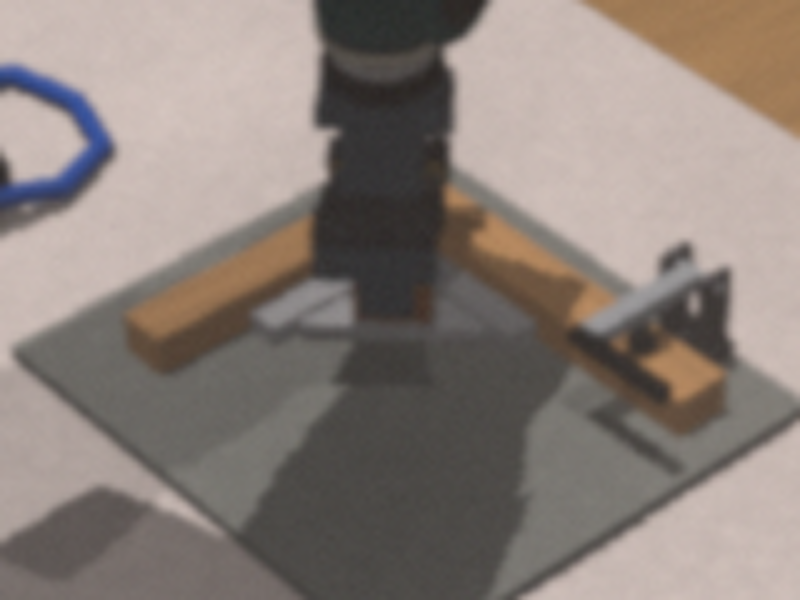

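Side view: the square's legs lie along both rails (left leg at (300,305), right leg at (490,310)), with the clamp down. The square is pressing on both rails. I'll check the angle with a small yaw probe.

```bash
python3 - <<'E'
from h import *
from fit2 import plane
im=np.load("side3.npz")["im"]
hsv=cv2.cvtColor(im,cv2.COLOR_RGB2HSV).astype(int);u0,v0=proj("side",[.60,.21,.03]).astype(int)
# crop pixel edge of pivoting rail's outer top edge: bright desk/board -> wood, cols crop 135..300
B=cv2.resize(im[v0-60:v0+60,u0-80:u0+80],None,fx=5,fy=5,interpolation=cv2.INTER_CUBIC).astype(float)
sat=B[...,0]-B[...,2]
for nm,lo,hi,c in (("piv outer",175,360,range(140,300,4)),):
    pts=[]
    for k in c:
        e=317-(k-125)*.55; a=int(e-25);g=np.gradient(cv2.GaussianBlur(sat,(9,9),0)[a:a+50,k]);pts.append((k,a+np.argmax(g)))
    p=np.array(pts,float);X=plane((p[:,0]+.5)/5-.5+u0-80,(p[:,1]+.5)/5-.5+v0-60,.042,"side")
    vx,vy,x,y=cv2.fitLine((X*1000).astype(np.float32),cv2.DIST_HUBER,0,.01,.01).ravel()
    print(nm,"angle-J",np.arctan(vy/vx)-.014,x,y,X[0],X[-1])
s=state();M=Rn.from_rotvec(s["eef_rot"]).as_matrix();print("yaw",np.arctan2(M[1,1],M[0,1])-np.pi/4,"tilt",M[:,2])
p=PJ(.001,.003,.0328)
for dy in (.008,.016,0,-.008,-.016,0):
    o=near(p,.014+np.pi/4+dy);move_straight(p,rate=.05,attitude=o);rep(dy)
    s=state();M=Rn.from_rotvec(s["eef_rot"]).as_matrix();print("  yaw",round(np.arctan2(M[1,1],M[0,1])-np.pi/4,4))
E
```

```text
piv outer angle-J -0.0020430898 526.12335 308.7847 [0.46374526 0.30761128] [0.59154875 0.31027498]
yaw 0.0136419272166165 tilt [-0.00512421 -0.00193413 -0.999985  ]
0.008 27.78 jig [-2.4  1.9] z 0.033 f [-26.2 -12.9] 28.5 T [-2.33  3.93 -0.7 ] 0.0219
  yaw 0.0205
0.016 28.03 jig [-2.4  1.9] z 0.033 f [-27.6 -12.3] 28.4 T [-2.4   3.91 -1.01] 0.0223
  yaw 0.028
0 28.28 jig [-2.3  1.8] z 0.033 f [-25.8 -13.5] 27.6 T [-1.99  3.95  0.13] 0.0218
  yaw 0.0137
-0.008 28.53 jig [-2.3  1.8] z 0.0329 f [-25.4 -13. ] 27.9 T [-2.04  3.94  0.6 ] 0.0222
  yaw 0.0066
-0.016 28.78 jig [-2.2  1.7] z 0.0329 f [-24.4 -14.1] 26.2 T [-2.12  3.96  0.79] 0.0223
  yaw -0.0012
0 29.03 jig [-2.3  1.8] z 0.0329 f [-25.7 -13.7] 27.5 T [-2.31  3.74 -0.14] 0.0217
  yaw 0.0135
```

The yaw torque balances at 0.0135, which matches the jig's yaw of 0.014. The pivoting rail measures −0.002 rad, both rails are loaded and the grip is firm, so I'm handing in.

```bash
python3 - <<'E'
from h import *
pause(.4);rep("end");print(state()["finger_force"]);print(hand_in())
E
```

```text
end 29.43 jig [-2.2  1.8] z 0.0329 f [-25.5 -13.4] 27.4 T [-2.26  3.73 -0.14] 0.0217
29.995453655719757
the job is handed in; nothing more can be done
None
```

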